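# Lock a mosaic board to its strut with a quarter-turn stud

### The arm

A 6-joint arm with a two-finger parallel gripper is mounted at the origin on the work surface. World frame = base frame: x ahead of the robot, y to its left, z up, the work surface at z = 0. Lengths are in mm, angles in rad, forces in N, time in s.
With the tool pointing down it reaches from about 325 to 1000 mm from the base axis. Payload 5.1 kg.
Tool frame: the origin (TCP) lies between the finger pads; the fingertips stand 14 mm ahead of it and the grasp point (between the pads) lies 5 mm behind it; z points along the fingers, x is the direction in which the jaws open and shut, and the axes are right-handed (so a half turn about z gives the same grasp; the last joint's range is limited). The gripper opens to 85 mm and grips with 20 to 120 N. Pads are 22 mm wide; open, the fingers measure 114 mm over their backs; the gripper's body (76 mm by 85 mm) begins 54 mm behind the grasp point. The pads swing forward as they close: fully open they stand 13 mm farther back than shut.
Start: joints at [-1.331, 0.124, 1.65, -0, 1.367, -0.083], TCP at [206.162, -616.427, 245.322] pointing down, gripper open.
Joint ranges: [-2.61, 2.61], [-1.02, 2.33], [0.03, 2.71], [-1.35, 4.49], [0.32, 2.68], [-2.91, 2.91]. Speed limits (rad/s): [2.57, 2.57, 3.14, 3.14, 3.14, 3.14].

### API

Orientations are given as a rotation vector (axis times angle).
In Python, from cell import * gives the robot as it stands. Calls block until the motion is done:
- reach(position, orientation): joint-space move of the TCP to a pose.
- move_linear(position, orientation=None, feed=150): straight line of the TCP; orientation=None keeps the orientation; feed is the mean speed in mm/s.
- set_joints(angles): joint-space move.
- gripper_to(opening): finger opening in mm; the grip force is fixed at half the most; returns when the fingers have stopped.
- dwell(seconds).
- solve_ik(position, orientation): joint angles nearest the present ones, or None.
- sense(): the state.
- snapshot(name): name is "scene" or "top"; returns the picture (384x512x3 uint8, red, green, blue); there is no depth.
- get_calibration(name): a dict with "camera_matrix" (3x3 intrinsics, pixels), "rvec" (rotation vector, rad) and "tvec" (3), from world to camera coordinates, as OpenCV has them. Camera axes: x right, y down, z forward; pixel columns grow to the right and rows downward; lengths in mm; the calibration is good to about 2 mm. A picture is of the moment at which its call begins. get_calibration takes no time and is no camera call.
A pose or a line that the arm cannot do raises Unreachable and nothing moves.
- hand_in(): hands the job in, once; it reports no verdict.
The state is a dict: "time_s": time; "joint_positions": joint angles; "joint_vel": joint speeds; "effort": joint torques, N m; "tcp_pos": TCP position; "tcp_rot": TCP orientation; "contact_force": force on the tool from outside, world axes, zero at the start; "wrist_torque": the same for the moment, N m; "width": finger opening in mm.
Only numpy, scipy, OpenCV 4.12 (cv2) and the standard library are available. Lean on these libraries where they do the work, as an engineer would, in place of code of your own. Each camera call takes 0.05 s, during which the arm holds its last target.

### The job

Fasten the mosaic board down to the slotted strut with the big quarter-turn stud that lies on the sloping wooden rest. Stand the stud upright in the board's slot, its hammer head lined up so that it drops in onto the spring foot, and let go of it; then take hold of it again, push it down against the spring and turn it a full quarter turn either way, so that the head catches under the strut's lips, and leave it locked there. Leave the tub, the nippers and the loose wooden batten where they are.

Things in the scene. Friction and masses are not known exactly. Their poses are not given: they have to be found in the camera images.
- stud_handle (a point): Loose quarter-turn stud, 106 mm long, 200 g; point at the centre of its black paddle handle, 44 (x) x 14 (y) x 60 mm (z). z runs along the stem from hammer head to handle (up when it stands in the slot), x along the widths of handle and head, y across. At first it lies on the rest, y level, axis 25 deg from level, handle high and away from the robot, this point 78 mm above the table.
- stud_head (a point): Centre of the underside of the stud's steel hammer head, 76 mm from stud_handle, same axes. From here along z: head bar 44 (x) x 17 (y) x 10 mm; round stem 17 mm thick up to 30 mm; collar 44 mm across, 30 to 36 mm; neck 14 mm thick up to 46 mm; paddle 46 to 106 mm. Balance point about 31 mm. The stud is the same turned half round about z.
- slot (a point): Centre of the slot's mouth on the plywood board's upper face, 56 mm above the table; z up, x along the slot, y across. Slot 47 (x) x 20 mm (y), chamfered, through the 12 mm board and on between the two 4 mm lips of the steel strut below, which runs along x and is 52 mm wide inside. Undersides of the lips 16 mm down. A stud dropped in lined up stands with its head end 19 mm down.
- board_centre (a point): Centre of the board's upper face, 40 mm along -x from the slot; same axes. Board 200 (x) x 180 (y) x 12 mm, fixed on the strut and two battens; the -x half, from 38 mm off the slot centre, carries mosaic up to 9 mm higher. The strut reaches 170 mm to -x and 90 mm to +x of the slot.
- foot (a joint): Travel (m) of the spring foot in the strut, 0 up, top then 19 mm below the board's face. Yields at 5 N, +0.7 N per mm. The head clears the lips and can turn once pushed 7 mm down (10 N); the collar meets the board at 11 mm (13 N). No stop to turning, either way will do; once let go across the slot, the spring holds the head up against the lips, head end 26 mm down.
- rest: Fixed wooden rest, base 150 (x) x 80 (y) x 12 mm; origin under its centre on the table, x to the high end. Two 12 mm cheeks, 20 mm apart, flank the stud's head and stem to just above the stem; the collar leans on their upper ends. Under the handle is only a 10 mm thick rib, so fingers can pass both flat sides of the handle. Lift the stud straight up to free it.
- tub_centre (a point): Yellow plastic tub of dark stones, 110 x 180 x 50 mm; point at its centre, 25 mm up. Leave alone.
- nippers_centre (a point): Tile nippers with red handles lying flat, 180 mm long, 18 mm high; point in the middle. Leave alone.
- batten_centre (a point): Loose wooden batten, 240 (x) x 40 (y) x 30 mm; point at its centre. Leave alone.
Not all that is in view belongs to the job. What is shaped like the part that bears stud_handle but turquoise is not meant.

How it is judged (in metres and radians):
On the way:
1. the stud stands upright in the slot, head lined up and dropped in between the slot's walls, not yet turned, and the fingers have let go of it (horizontal distance between stud_head and slot below 0.008 m and angle between stud_head's own z axis and vertical below 0.2 rad and z of stud_head in the frame of slot below -0.012 m and angle between the x axis of stud_head and the x axis of slot, either way round below 0.35 rad and contact force between the fingers and stud below 0.1 N), for 0.2 s.
At the end, for the whole second after the job is handed in: The stud, let go, stands upright in the slot (0.2 rad, 8 mm), head end over 23.5 mm below the board's upper face and caught under the lips, head turned across the slot to within 0.32 rad of a full quarter turn. Tub, nippers and batten are within 30 mm of where they were (horizontal distance between stud_head and slot below 0.008 m and angle between stud_head's own z axis and vertical below 0.2 rad and z of stud_head in the frame of slot below -0.0235 m and angle between the x axis of stud_head and the x axis of slot, either way round above 1.25 rad and contact force between the fingers and stud below 0.1 N and distance of each of tub_centre, nippers_centre, batten_centre from where it was at the start of the episode below 0.03 m); the robot touches nothing.
It fails at once if the tub of dark stones is shoved more than 30 mm (distance of tub_centre from where it was at the start of the episode above 0.03 m).
It fails at once if the tile nippers is shoved more than 30 mm (distance of nippers_centre from where it was at the start of the episode above 0.03 m).
It fails at once if the loose batten is shoved more than 30 mm (distance of batten_centre from where it was at the start of the episode above 0.03 m).
It also fails if it takes over 64 s, if anything falls off the work surface, if the arm or the gripper's body presses on something with over 40 N, if the wrist force passes 120 N, or if a joint passes its speed limit or range.

## Working session

There is one attempt and no reset: what is moved stays moved. The work goes in short steps, each a Python script; the robot and the scene stay as the last script left them, time stands still between calls to the robot, and variables do not carry over. Pictures are saved under pics/ and viewed, and the job is handed in when it is done.

```bash
ls; mkdir -p pics; python3 - <<'E'
from cell import *
import cv2
for n in ("scene","top"):
    im=snapshot(n); cv2.imwrite(f"pics/{n}0.png",cv2.resize(im[:,:,::-1],None,fx=1.5,fy=1.5,interpolation=cv2.INTER_CUBIC))
    cv2.imwrite(f"pics/raw_{n}0.png",im[:,:,::-1])
    print(get_calibration(n))
print(sense())
E
```

```text
pics
{'camera_matrix': array([[495.28585281,   0.        , 249.84766865],
       [  0.        , 495.28585281, 190.25514226],
       [  0.        ,   0.        ,   1.        ]]), 'rvec': array([ 2.36808656,  0.80496822, -0.26255252]), 'tvec': array([-485.75590615, -239.0531521 , 1677.59601097])}
{'camera_matrix': array([[434.60545062,   0.        , 250.47318257],
       [  0.        , 434.60545062, 184.1721385 ],
       [  0.        ,   0.        ,   1.        ]]), 'rvec': array([ 2.20821821, -2.1863706 ,  0.10814791]), 'tvec': array([  10.99579223,  597.17756578, 1332.92275709])}
{'time_s': 0.1, 'joint_positions': array([-1.33057919e+00,  1.24461788e-01,  1.65155640e+00,  3.15822801e-06,
        1.36750556e+00, -8.25896454e-02]), 'joint_vel': array([ 0.00095809, -0.00249687, -0.00166638,  0.00029237,  0.00193954,
       -0.00034073]), 'effort': array([ 4.24073005e-04, -4.24930716e+01, -3.66653037e+01, -9.84808617e-05,
        3.93652328e-03,  1.34282226e-05]), 'tcp_pos': array([ 206.05136328, -615.91311401,  244.15053765]), 'tcp_rot': array([-2.54854158e+00,  1.83484174e+00,  2.30304699e-03]), 'contact_force': array([ 0.35745838, -0.61881975,  0.13124975]), 'wrist_torque': array([-0.01425258,  0.06239156,  0.00523267]), 'width': 85.5121426124869}
```

View pics/scene0.png

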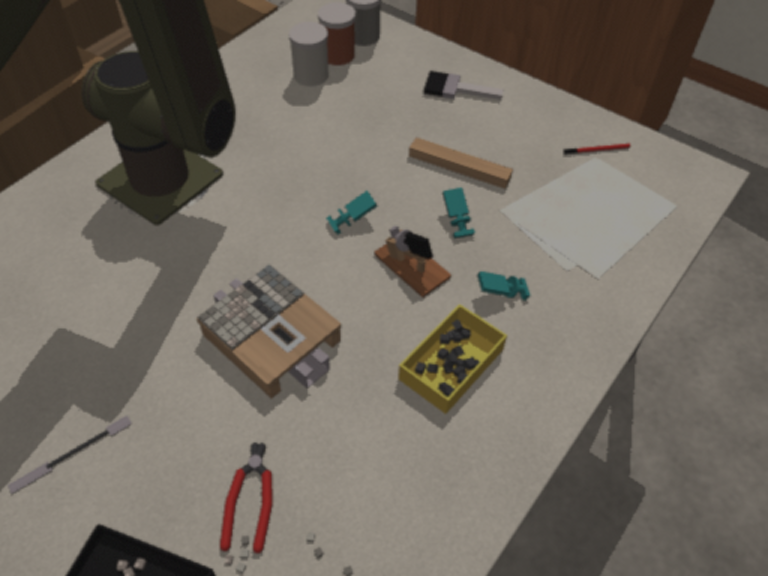

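View pics/top0.png

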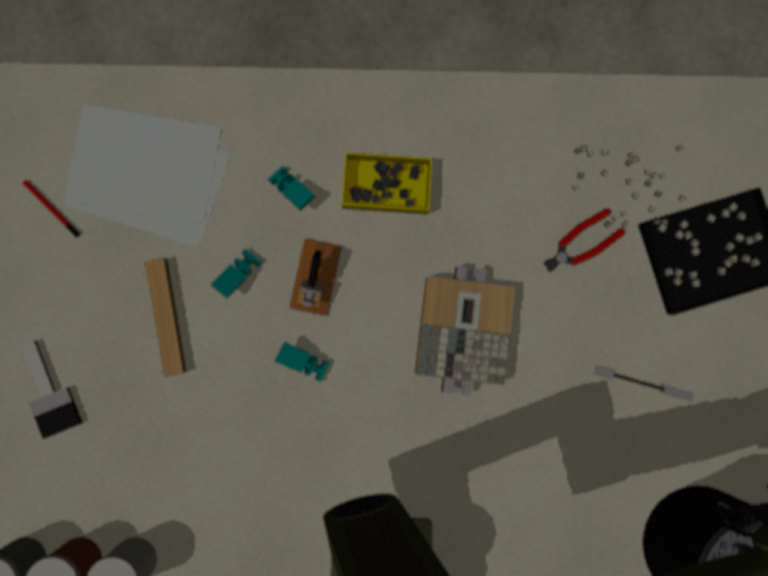

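The top view shows the stud on its brown rest at about (314,275) in the 1.5x picture and the slot at about (468,309). The tub, nippers, batten and turquoise decoys are clear of both. I'll enlarge both areas.

```bash
python3 - <<'E'
import cv2,numpy as np
t=cv2.imread("pics/raw_top0.png"); s=cv2.imread("pics/raw_scene0.png")
def crop(im,x,y,w,h,k,n):
    c=cv2.resize(im[y:y+h,x:x+w],None,fx=k,fy=k,interpolation=cv2.INTER_CUBIC)
    c=np.clip(c.astype(float)*1.6,0,255).astype(np.uint8)
    for i in range(0,w,10):
        cv2.line(c,(i*k,0),(i*k,6 if i%50 else 14),(0,0,255),1); cv2.putText(c,str(x+i),(i*k,22),0,.35,(0,0,255),1)
    for i in range(0,h,10):
        cv2.line(c,(0,i*k),(8,i*k),(0,0,255),1); cv2.putText(c,str(y+i),(10,i*k+4),0,.35,(0,0,255),1)
    cv2.imwrite(n,c)
crop(t,185,150,55,65,9,"pics/c_ts.png")
crop(t,270,170,85,95,6,"pics/c_tb.png")
crop(s,245,145,60,55,10,"pics/c_ss.png")
crop(s,125,170,110,95,6,"pics/c_sb.png")
E
```

```text
(no output)
```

View pics/c_ts.png

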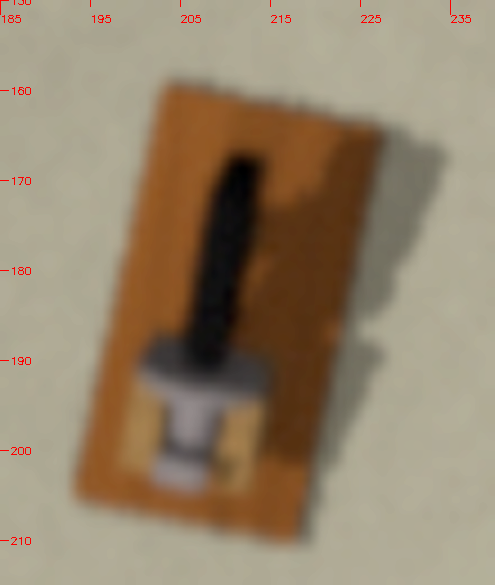

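View pics/c_tb.png

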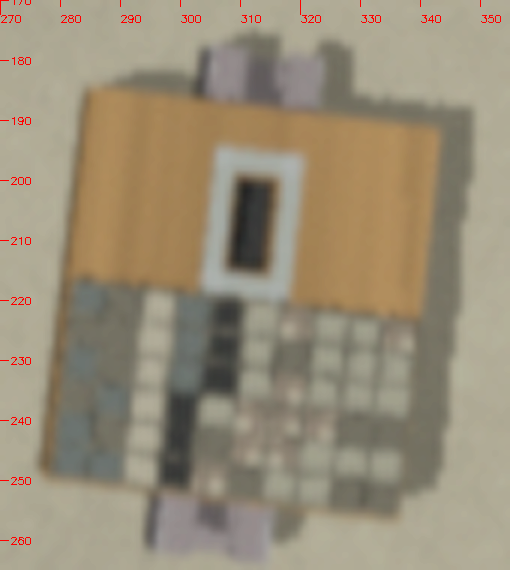

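View pics/c_ss.png

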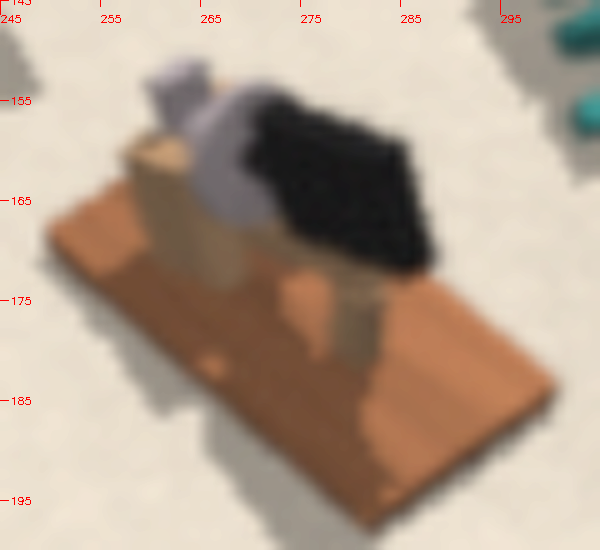

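View pics/c_sb.png

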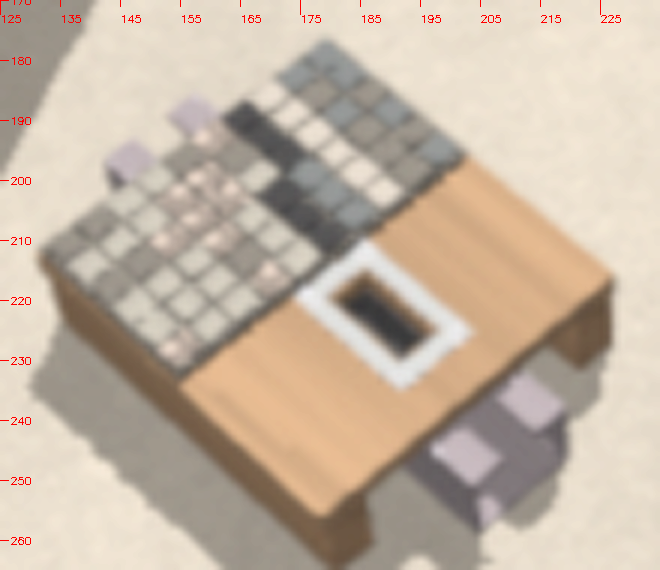

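```bash
cat > h.py <<'E'
import numpy as np, cv2
from scipy.spatial.transform import Rotation as R
from cell import *
def px(c,x0,y0,k): return np.array([x0+(c[0]+.5)/k-.5,y0+(c[1]+.5)/k-.5])
def ray(n,uv):
    c=get_calibration(n); Rm=cv2.Rodrigues(c["rvec"])[0]; t=c["tvec"].reshape(3)
    d=Rm.T@np.linalg.inv(c["camera_matrix"])@np.array([uv[0],uv[1],1.]); o=-Rm.T@t
    return o,d/np.linalg.norm(d)
def onz(n,uv,z):
    o,d=ray(n,uv); return o+d*(z-o[2])/d[2]
def tri(a,b):
    (o1,d1),(o2,d2)=ray("top",a),ray("scene",b)
    s=np.linalg.lstsq(np.c_[d1,-d2],o2-o1,rcond=None)[0]
    p,q=o1+s[0]*d1,o2+s[1]*d2
    return (p+q)/2,np.linalg.norm(p-q)
def proj(n,P):
    c=get_calibration(n); return cv2.projectPoints(np.array(P,float).reshape(-1,1,3),c["rvec"],c["tvec"],c["camera_matrix"],None)[0].reshape(-1,2)
E
python3 - <<'E'
from h import *
np.set_printoptions(precision=1,suppress=True)
tb=lambda c:px(c,270,170,6); ts=lambda c:px(c,185,150,9); ss=lambda c:px(c,245,145,10); sb=lambda c:px(c,125,170,6)
for n,f,fr in(("top",tb,[(216,147),(304,153),(289,300),(202,291)]),("scene",sb,[(369,240),(472,330),(402,390),(297,296)])):
    P=np.array([onz(n,f(c),56) for c in fr]); print(n,"frame",P[:,:2].tolist(),P.mean(0))
for n,f,fr in(("top",tb,[(88,87),(440,127),(399,517),(42,475)]),):
    print(n,"board",np.array([onz(n,f(c),z) for c,z in zip(fr,(56,56,60,60))]))
print("slot tri",tri(tb((252.5,223)),sb((384,313.5))))
for n,f,fr in(("top",ts,[(170,82),(382,128),(305,542),(77,497)]),("scene",ss,[(47,232),(557,383),(370,530)])):
    P=np.array([onz(n,f(c),12) for c in fr]); print(n,"rest",P, P.mean(0))
# handle: mid along top
print("hand end mid top", onz("top",ts((243,160)),90), "neck end",onz("top",ts((205,360)),65),"head end",onz("top",ts((182,475)),46))
# scene handle face corners
for c in [(270,95),(408,140),(435,262),(415,272),(295,230)]: print(c,onz("scene",ss(c),78))
E
```

```text
top frame [[566.1411599487222, -150.09245165978683], [563.5557904233192, -194.89698690848834], [489.15986419978753, -187.0916890663165], [493.3034595153649, -142.98741665083597]] [ 528.  -168.8   56. ]
scene frame [[494.04872050659833, -141.0429691935318], [564.7470762208762, -149.94812915051943], [561.0218541348047, -193.69303862175428], [489.082005489548, -184.80809173462472]] [ 527.2 -167.4   56. ]
top board [[ 595.9  -85.    56. ]
 [ 577.5 -264.4   56. ]
 [ 381.3 -241.5   60. ]
 [ 400.9  -62.1   60. ]]
slot tri (array([ 527.8, -168.4,   57.5]), np.float64(0.05510673439360802))
top rest [[676.4 165.2  12. ]
 [661.2  91.1  12. ]
 [516.6 115.9  12. ]
 [531.4 194.9  12. ]] [596.4 141.8  12. ]
scene rest [[517.9 118.9  12. ]
 [676.6 166.1  12. ]
 [663.8  85.6  12. ]] [619.4 123.5  12. ]
hand end mid top [640.8 134.4  90. ] neck end [576.3 147.6  65. ] head end [538.4 156.1  46. ]
(270, 95) [571.6 157.7  78. ]
(408, 140) [614.6 168.4  78. ]
(435, 262) [647.9 134.3  78. ]
(415, 272) [645.5 127.5  78. ]
(295, 230) [608.5 119.1  78. ]
```

```bash
python3 - <<'E'
from h import *
from scipy.optimize import minimize
np.set_printoptions(precision=2,suppress=True)
K=8
I={"top":(cv2.imread("pics/raw_top0.png"),190,160,40,40),"scene":(cv2.imread("pics/raw_scene0.png"),262,148,32,30)}
M={}
for n,(im,x,y,w,h) in I.items():
    c=cv2.resize(im[y:y+h,x:x+w],None,fx=K,fy=K,interpolation=cv2.INTER_CUBIC).max(2)
    m=(c<(36 if n=="top" else 55)).astype(np.uint8); 
    nl,l,st,_=cv2.connectedComponentsWithStats(m); j=1+np.argmax(st[1:,4]); M[n]=(l==j).astype(float); print(n,M[n].sum()/K/K,st[j])
    cv2.imwrite(f"pics/m_{n}.png",np.hstack([c,(M[n]*255).astype(np.uint8)]))
box=np.array([[a*22,b*7,c*30] for a in(-1,1) for b in(-1,1) for c in(-1,1)],float)
def pose(p):
    x,y,yaw=p[:3]; el=np.deg2rad(25); cy,sy=np.cos(yaw),np.sin(yaw)
    z=np.array([np.cos(el)*cy,np.cos(el)*sy,np.sin(el)]); yy=np.array([-sy,cy,0]); xx=np.cross(yy,z)
    return np.c_[xx,yy,z],np.array([x,y,78.])
def mask(n,p):
    Rm,t=pose(p); uv=proj(n,box@Rm.T+t); _,x,y,w,h=I[n]
    uv=(uv-[x,y]+.5)*K-.5
    m=np.zeros((h*K,w*K),np.uint8); cv2.fillConvexPoly(m,cv2.convexHull(np.round(uv*16).astype(np.int32)),255,shift=4); return cv2.GaussianBlur(m,(0,0),4)/255.
def cost(p,ns=("top","scene")): 
    return sum(np.abs(mask(n,(p[0]*10,p[1]*10,p[2]*.1))-cv2.GaussianBlur(M[n],(0,0),4)).sum()/K/K for n in ns)
for ns in (("top","scene"),("top",),("scene",)):
    r=minimize(cost,[61,14,-1.9],args=(ns,),method="Nelder-Mead",options=dict(initial_simplex=[[61,14,-1.9],[62,14,-1.9],[61,15,-1.9],[61,14,-1.2]],maxiter=300))
    p=[r.x[0]*10,r.x[1]*10,np.rad2deg(r.x[2]*.1)]; print(ns,p,r.fun)
E
```

```text
top 126.21875 [ 115   59   77  197 8078]
scene 218.125 [   54    54   155   143 13960]
('top', 'scene') [np.float64(606.4887701683094), np.float64(140.42374866129387), np.float64(-12.128132436364426)] 60.3358584880918
('top',) [np.float64(606.1897254335929), np.float64(140.82228844228797), np.float64(-10.710173221503464)] 25.83734237643638
('scene',) [np.float64(609.1832632755395), np.float64(137.97441979527864), np.float64(-11.86113423240727)] 33.4143289552354
```

View pics/m_top.png

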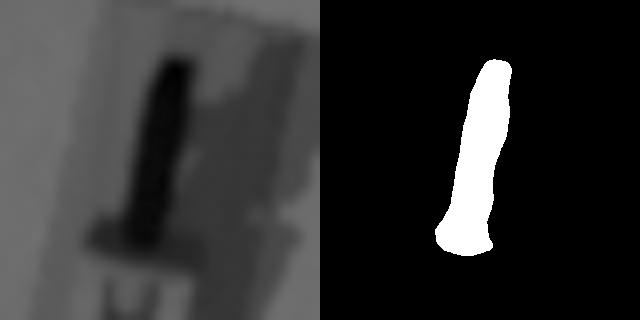

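View pics/m_scene.png

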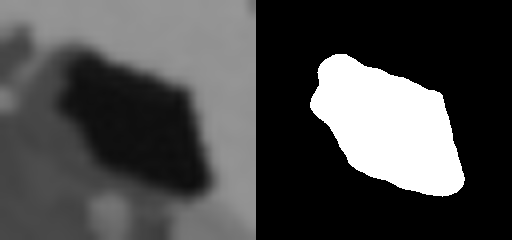

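```bash
cat >> h.py <<'E'
SLOT=np.array([527.7,-168.2,56.]); SYAW=np.deg2rad(-6.5)
HND=np.array([607.5,139.7,78.]); HYAW=np.deg2rad(-11.2)
def toolR(yaw,tilt,sgn=1):
    """tool z tilted 'tilt' from straight down toward heading yaw; jaws across heading"""
    hd=np.array([np.cos(yaw),np.sin(yaw),0]); z=np.sin(tilt)*hd-np.cos(tilt)*np.array([0,0,1.])
    x=sgn*np.array([-np.sin(yaw),np.cos(yaw),0]); return np.c_[x,np.cross(z,x),z]
def rv(M): return R.from_matrix(M).as_rotvec()
def tcp_for_grasp(g,M): return np.asarray(g)+5*M[:,2]
E
python3 - <<'E'
from h import *
np.set_printoptions(precision=2,suppress=True)
d=np.deg2rad
for sg in(1,-1):
  for phi in (0,15,25,35,45,65):
    M=toolR(HYAW,-d(phi),sg); a=solve_ik(tcp_for_grasp(HND,M),rv(M)); a2=solve_ik(tcp_for_grasp(HND+[0,0,100],M),rv(M))
    N=toolR(SYAW,d(65-phi),sg); b=solve_ik(tcp_for_grasp(SLOT+[0,0,57],N),rv(N)); b2=solve_ik(tcp_for_grasp(SLOT+[0,0,120],N),rv(N))
    print(sg,phi,a,a2 is not None,b,b2 is not None)
  for t in(-90,0,90):
    N=toolR(SYAW+d(t),0,sg); print("down",sg,t,solve_ik(tcp_for_grasp(SLOT+[0,0,57],N),rv(N)))
E
```

```text
1 0 [ 0.14  0.23  1.84 -0.    1.07 -1.24] True [-0.61 -0.23  2.53  2.04  0.51  2.39] True
1 15 [ 0.11  0.36  1.69  0.08  1.34 -1.3 ] True None True
1 25 [ 0.09  0.45  1.6   0.12  1.51 -1.32] True [-0.53 -0.26  2.37  0.63  0.45 -2.47] True
1 35 [ 0.08  0.55  1.51  0.16  1.68 -1.33] True [-0.49 -0.21  2.28  0.33  0.6  -2.18] True
1 45 [ 0.06  0.64  1.42  0.19  1.84 -1.33] True [-0.46 -0.14  2.18  0.17  0.77 -2.02] True
1 65 [ 0.05  0.82  1.28  0.27  2.15 -1.32] True [-0.41  0.04  1.98  0.    1.12 -1.86] True
down 1 -90 [-0.41  0.04  1.98  0.    1.12 -0.29]
down 1 0 [-0.41  0.04  1.98  0.    1.12 -1.86]
down 1 90 [-0.41  0.04  1.98 -0.    1.12  2.85]
-1 0 [ 0.14  0.23  1.84 -0.    1.07  1.91] True [-0.61 -0.23  2.53  2.04  0.51 -0.75] True
-1 15 [0.11 0.36 1.69 0.08 1.34 1.85] True [-0.56 -0.28  2.45  1.17  0.37  0.13] True
-1 25 [0.09 0.45 1.6  0.12 1.51 1.82] True [-0.53 -0.26  2.37  0.63  0.45  0.67] True
-1 35 [0.08 0.55 1.51 0.16 1.68 1.81] True [-0.49 -0.21  2.28  0.33  0.6   0.96] True
-1 45 [0.06 0.64 1.42 0.19 1.84 1.81] True [-0.46 -0.14  2.18  0.17  0.77  1.12] True
-1 65 [0.05 0.82 1.28 0.27 2.15 1.82] True [-0.41  0.04  1.98  0.    1.12  1.28] True
down -1 -90 [-0.41  0.04  1.98 -0.    1.12  2.85]
down -1 0 [-0.41  0.04  1.98  0.    1.12  1.28]
down -1 90 [-0.41  0.04  1.98  0.    1.12 -0.29]
```

```bash
python3 - <<'E'
from h import *
np.set_printoptions(precision=2,suppress=True)
M=toolR(HYAW,-np.deg2rad(45)); o=rv(M)
gripper_to(50)
reach(tcp_for_grasp(HND+[0,0,130],M),o)
move_linear(tcp_for_grasp(HND+[0,0,40],M),o,feed=120)
im=snapshot("top"); cv2.imwrite("pics/t1.png",cv2.resize(im[140:240,150:280,::-1],None,fx=5,fy=5,interpolation=cv2.INTER_CUBIC))
im=snapshot("scene"); cv2.imwrite("pics/s1.png",cv2.resize(im[90:220,210:340,::-1],None,fx=4.5,fy=4.5,interpolation=cv2.INTER_CUBIC))
s=sense(); print(s["time_s"],s["tcp_pos"],tcp_for_grasp(HND+[0,0,40],M),s["contact_force"],s["width"])
E
```

```text
4.55 [604.8  140.47 115.76] [604.03 140.39 114.46] [-0.1  -0.23 -0.13] 50.105119382191546
```

View pics/t1.png

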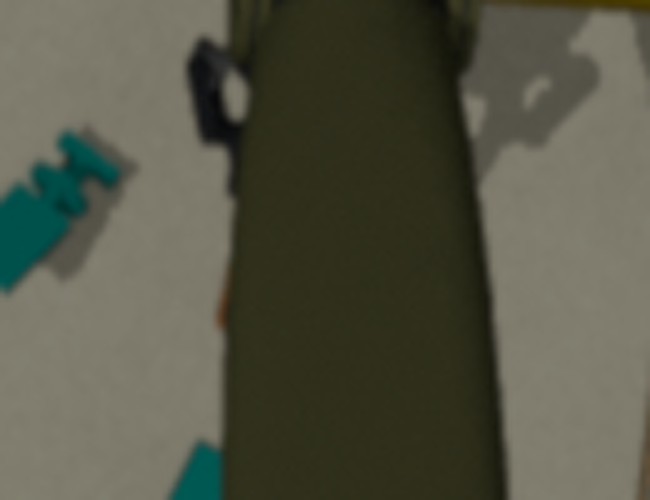

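View pics/s1.png

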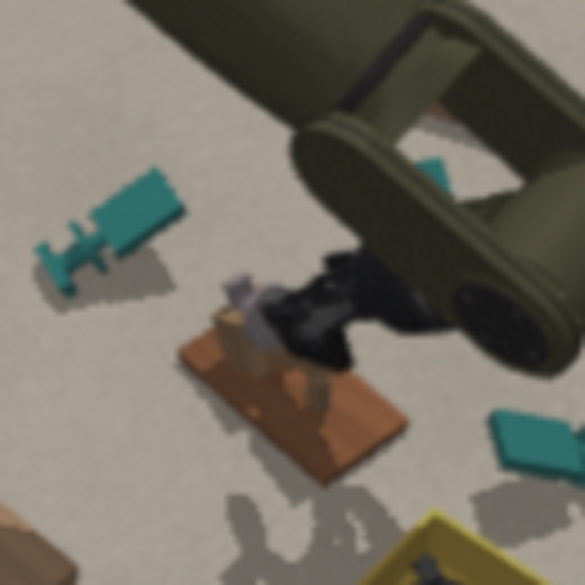

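In the scene view the fingers stand over the paddle at about (310,310) in the crop. The arm hides the stud from the top camera. Descend and grasp.

```bash
python3 - <<'E'
from h import *
np.set_printoptions(precision=2,suppress=True)
M=toolR(HYAW,-np.deg2rad(45)); o=rv(M)
move_linear(tcp_for_grasp(HND,M),o,feed=60)
s=sense(); print(s["time_s"],s["tcp_pos"],s["contact_force"],s["width"])
gripper_to(30); s=sense(); print(s["contact_force"])
gripper_to(10)
s=sense(); print(s["time_s"],s["tcp_pos"],s["contact_force"],s["wrist_torque"],s["width"])
E
```

```text
5.3667 [604.19 140.42  74.6 ] [0.18 0.01 0.08] 49.97166940801149
[-0.25 -0.13  0.84]
5.975 [604.1 140.5  74.7] [-0.92  1.1  -0.03] [ 0.04 -0.25 -0.04] 13.249361636579966
```

```bash
python3 - <<'E'
from h import *
np.set_printoptions(precision=2,suppress=True)
M=toolR(HYAW,-np.deg2rad(45)); o=rv(M)
move_linear(tcp_for_grasp(HND+[0,0,90],M),o,feed=90)
s=sense(); print(s["time_s"],s["tcp_pos"],s["contact_force"],s["width"])
N=toolR(SYAW,np.deg2rad(20))
reach(tcp_for_grasp(SLOT+[0,0,57+70],N),rv(N))
dwell(.2)
for n,(x,y,w,h) in dict(top=(270,150,100,110),scene=(110,110,130,130)).items():
    im=snapshot(n); cv2.imwrite(f"pics/raw2_{n}.png",im[:,:,::-1])
    c=cv2.resize(im[y:y+h,x:x+w,::-1],None,fx=5 if n=="top" else 4.5,fy=5 if n=="top" else 4.5,interpolation=cv2.INTER_CUBIC); cv2.imwrite(f"pics/{n}2.png",np.clip(c*1.5,0,255))
s=sense(); print(s["time_s"],s["tcp_pos"],tcp_for_grasp(SLOT+[0,0,127],N),s["contact_force"],s["wrist_torque"],s["width"])
E
```

```text
7.125 [603.58 140.36 163.53] [ 0.09 -1.43 -2.05] 13.422896317437408
8.6333 [ 529.93 -167.92  178.11] [ 529.4  -168.39  178.3 ] [ 0.3   0.38 -3.7 ] [0.03 0.25 0.  ] 13.383496568498593[ WARN:0@5.007] global loadsave.cpp:1063 imwrite_ Unsupported depth image for selected encoder is fallbacked to CV_8U.
```

View pics/top2.png

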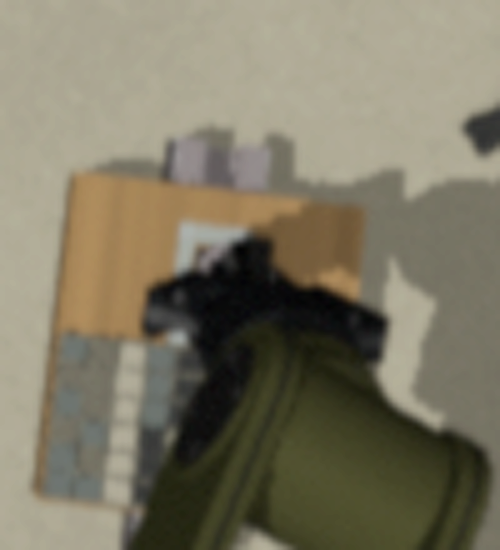

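View pics/scene2.png

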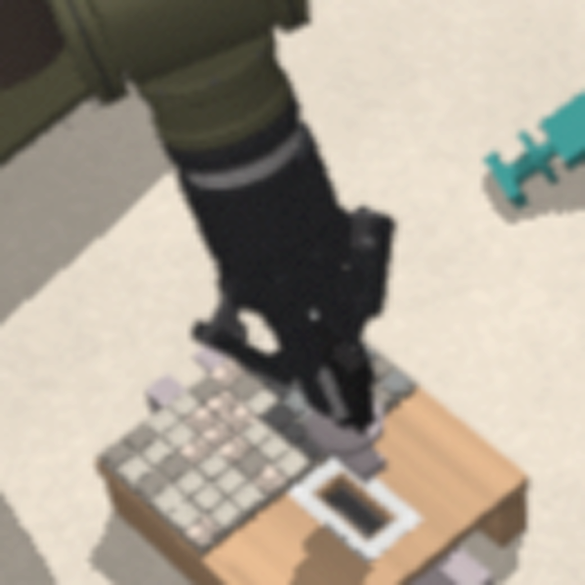

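Scene view shows the stud held upright, with the collar near crop (340,430) and the head near (365,462). I'll overlay the model to check the pose in the hand.

```bash
cat >> h.py <<'E'
def stud_pts(handle,yaw,tiltx=0,tilty=0):
    Rm=(R.from_euler("z",yaw)*R.from_euler("xy",[tiltx,tilty])).as_matrix()
    b=lambda x,y,z0,z1:[np.array([[sx*x,sy*y,z] for sx,sy in((1,1),(1,-1),(-1,-1),(-1,1))]) for z in(z0,z1)]
    a=np.linspace(0,2*np.pi,25)[:-1]
    L=b(22,8.5,0,10)+b(22,7,46,106)+[np.c_[22*np.cos(a),22*np.sin(a),0*a+z] for z in(30,36)]
    return [ (l-[0,0,76])@Rm.T+handle for l in L]
def overlay(n,im,handle,yaw,box,k,fn,tx=0,ty=0,off=(0,0)):
    x,y,w,h=box; c=cv2.resize(im[y:y+h,x:x+w],None,fx=k,fy=k,interpolation=cv2.INTER_CUBIC)
    c=np.clip(c.astype(float)*1.6,0,255).astype(np.uint8); c0=c.copy()
    for l,col in zip(stud_pts(handle,yaw,tx,ty),[(0,0,255)]*2+[(255,255,0)]*2+[(0,255,0)]*2):
        uv=(proj(n,l)+off-[x,y]+.5)*k-.5; cv2.polylines(c,[np.round(uv*16).astype(np.int32)],True,col,1,shift=4)
    cv2.imwrite(fn,np.hstack([c0,c]))
E
python3 - <<'E'
from h import *
N=toolR(SYAW,np.deg2rad(20)); s=sense(); M=R.from_rotvec(s["tcp_rot"]).as_matrix()
H=s["tcp_pos"]-5*M[:,2]; print(H,np.rad2deg(R.from_matrix(M@N.T).as_rotvec()))
overlay("scene",cv2.imread("pics/raw2_scene.png"),H,SYAW,(165,180,45,55),9,"pics/o2s.png")
overlay("top",cv2.imread("pics/raw2_top.png"),H,SYAW,(290,180,45,45),8,"pics/o2t.png")
E
```

```text
[ 528.23374858 -167.73271704  182.80475575] [0.0257527  0.03769099 0.0634446 ]
```

View pics/o2s.png

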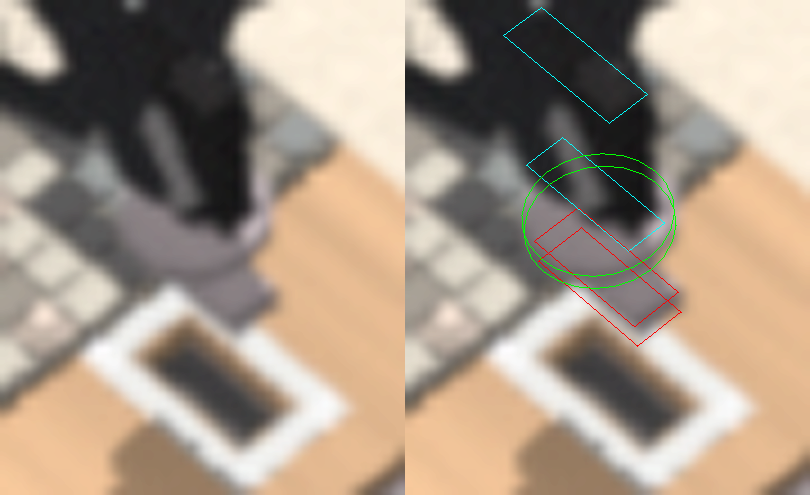

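View pics/o2t.png

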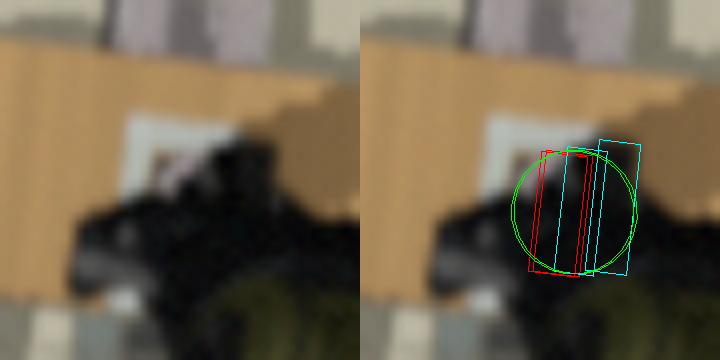

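```bash
python3 - <<'E'
from h import *
s=sense(); M=R.from_rotvec(s["tcp_rot"]).as_matrix(); H=s["tcp_pos"]-5*M[:,2]
im=cv2.imread("pics/raw2_scene.png")
overlay("scene",im,H,SYAW,(174,198,24,24),16,"pics/o2s2.png")
# camera calibration check: slot frame reprojection at nominal
c=np.array([[sx*39,sy*23,0] for sx,sy in((1,1),(1,-1),(-1,-1),(-1,1))])@R.from_euler("z",SYAW).as_matrix().T+SLOT
print((proj("scene",c)-[165,180]+.5)*9,(proj("top",c)-[290,180]+.5)*8)
E
```

```text
[[359.94784793 412.58442738]
 [246.91130456 504.6110757 ]
 [ 75.56706375 354.13560153]
 [188.48138064 266.51747981]] [[127.80160113 109.00723639]
 [247.48960271 123.92080883]
 [224.82167598 328.10606943]
 [104.59101313 313.25288588]]
```

View pics/o2s2.png

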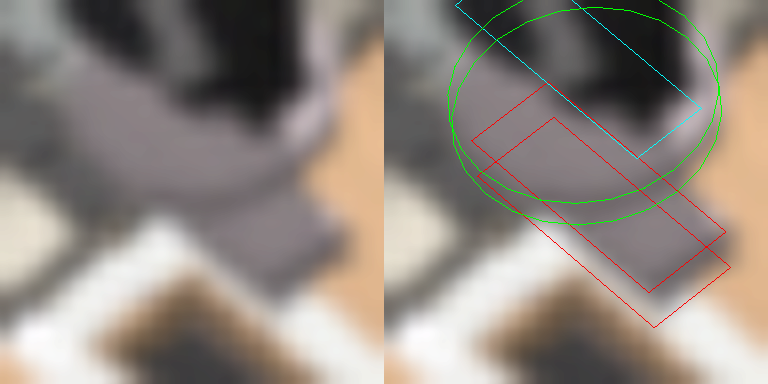

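```bash
python3 - <<'E'
from h import *
np.set_printoptions(precision=3,suppress=True)
s=sense(); M=R.from_rotvec(s["tcp_rot"]).as_matrix(); H=s["tcp_pos"]-5*M[:,2]
e=R.from_euler("z",SYAW).as_matrix().T
for n in("scene","top"):
    J=np.array([(proj(n,H-[0,0,70]+v)-proj(n,H-[0,0,70]))[0] for v in (*e,)]).T; print(n,"d px per mm x,y,z\n",J)
    if n=="scene": print("dx,dz:",np.linalg.solve(J[:,[0,2]],[.2,-1.2])); print(np.linalg.solve(J[:,[1,2]],[.2,-1.2]))
E
```

```text
scene d px per mm x,y,z
 [[ 0.252  0.283 -0.034]
 [ 0.215 -0.22  -0.219]]
dx,dz: [1.769 7.2  ]
[1.22  4.246]
top d px per mm x,y,z
 [[ 0.038 -0.341  0.06 ]
 [-0.342 -0.042 -0.007]]
```

```bash
python3 - <<'E'
from h import *
np.set_printoptions(precision=2,suppress=True)
N=toolR(SYAW,np.deg2rad(20))
move_linear(tcp_for_grasp(SLOT+[0,0,76+6],N),rv(N),feed=60)
dwell(.2)
s=sense(); M=R.from_rotvec(s["tcp_rot"]).as_matrix(); H=s["tcp_pos"]-5*M[:,2]
print(s["time_s"],H,s["contact_force"],s["width"])
for n,b,k in(("scene",(172,205,30,30),13),("top",(290,185,40,40),9)):
    im=snapshot(n)[:,:,::-1]; cv2.imwrite(f"pics/raw3_{n}.png",im); overlay(n,np.ascontiguousarray(im),H,SYAW,b,k,f"pics/o3{n}.png")
E
```

```text
9.7333 [ 528.03 -168.35  138.64] [-0.16  0.26 -1.55] 13.18366973858315
```

View pics/o3scene.png

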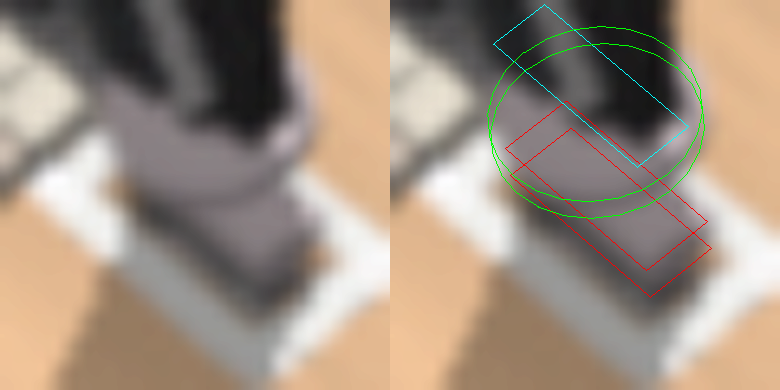

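View pics/o3top.png

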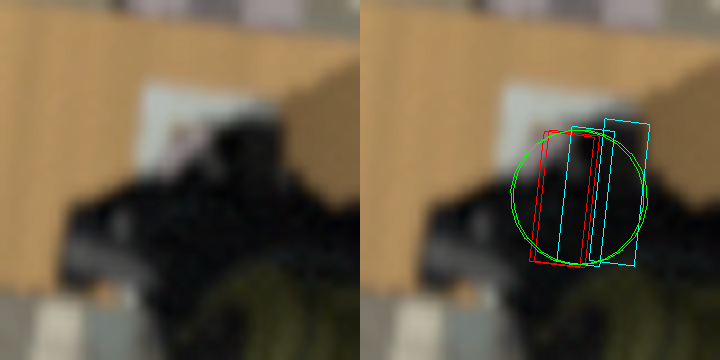

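```bash
python3 - <<'E'
from h import *
np.set_printoptions(precision=2,suppress=True)
N=toolR(SYAW,np.deg2rad(20))
for dz in range(4,-22,-2):
    move_linear(tcp_for_grasp(SLOT+[0,0,76+dz],N),rv(N),feed=30)
    s=sense(); M=R.from_rotvec(s["tcp_rot"]).as_matrix(); H=s["tcp_pos"]-5*M[:,2]
    print(dz,H-SLOT-[0,0,76],s["contact_force"],s["wrist_torque"])
    f=s["contact_force"]
    if f[2]>4 or np.hypot(*f[:2])>6: break
print(s["time_s"])
E
```

```text
4 [-0.17  0.09  3.7 ] [ 0.56 -0.72 -2.18] [ 0.04  0.26 -0.01]
2 [-0.15  0.1   1.69] [-0.77  0.06 -2.33] [0.01 0.3  0.05]
0 [-0.14  0.04 -0.25] [ 0.46  0.28 -1.38] [0.02 0.26 0.  ]
-2 [-0.11  0.07 -2.2 ] [-0.    0.82 -2.74] [0.08 0.32 0.02]
-4 [-0.12  0.05 -4.24] [ 0.07  0.4  -2.08] [ 0.08  0.27 -0.01]
-6 [-0.1   0.06 -6.25] [ 1.3  -0.52 -1.91] [0.03 0.24 0.02]
-8 [-0.06  0.03 -8.21] [ 1.13  0.94 -2.08] [ 0.04  0.25 -0.01]
-10 [ -0.07   0.05 -10.22] [ 0.14  0.05 -2.58] [-0.03  0.24 -0.02]
-12 [ -0.04   0.04 -12.19] [-0.13 -0.16 -0.96] [0.01 0.25 0.02]
-14 [ -0.05   0.05 -14.21] [ 0.12 -0.52 -2.25] [ 0.01  0.34 -0.02]
-16 [ -0.02   0.04 -16.17] [ 0.35 -0.32 -2.37] [ 0.03  0.28 -0.01]
-18 [ -0.04   0.04 -18.2 ] [ 0.36 -0.57 -2.17] [0.06 0.28 0.04]
-20 [ -0.02   0.04 -20.17] [ 0.03 -0.82 -1.02] [ 0.05  0.26 -0.05]
13.0833
```

It went in with no resistance. The stud sits slightly higher in the hand than I assumed, so I'll continue down until it touches the foot.

```bash
python3 - <<'E'
from h import *
np.set_printoptions(precision=2,suppress=True)
N=toolR(SYAW,np.deg2rad(20))
for dz in np.arange(-21,-27,-1.):
    move_linear(tcp_for_grasp(SLOT+[0,0,76+dz],N),rv(N),feed=20)
    s=sense(); f=s["contact_force"]; print(dz,f)
    if f[2]>1.0 or np.hypot(*f[:2])>6: break
b=(172,205,40,40)
im=snapshot("scene")[:,:,::-1]; cv2.imwrite("pics/s4.png",cv2.resize(im[190:250,155:215],None,fx=9,fy=9,interpolation=cv2.INTER_CUBIC))
print(s["time_s"])
E
```

```text
-21.0 [-0.23  0.41 -2.72]
-22.0 [-1.71 -0.15 -0.08]
-23.0 [-3.07  0.68  3.57]
13.8333
```

View pics/s4.png

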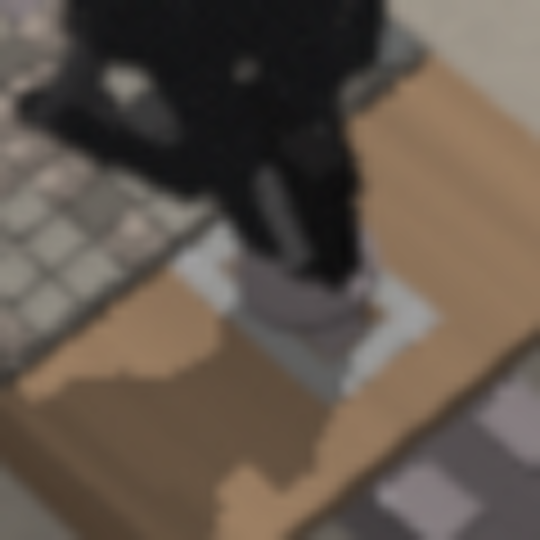

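The foot contact came at a commanded depth of -22 to -23 mm, so the stud is seated. Release and back off along the tool axis.

```bash
python3 - <<'E'
from h import *
np.set_printoptions(precision=2,suppress=True)
N=toolR(SYAW,np.deg2rad(20))
gripper_to(45)
p=tcp_for_grasp(SLOT+[0,0,53],N)
move_linear(p-N[:,2]*95,rv(N),feed=120)
D=toolR(SYAW,0)
reach(tcp_for_grasp(SLOT+[0,0,57+130],D),rv(D))
s=sense(); print(s["time_s"],s["contact_force"],s["joint_positions"])
for n,(x,y,w,h) in dict(top=(280,170,70,70),scene=(145,170,75,75)).items():
    im=snapshot(n)[:,:,::-1]; cv2.imwrite(f"pics/raw5_{n}.png",im)
    H=SLOT+[0,0,57.]; overlay(n,np.ascontiguousarray(im),H,SYAW,(x,y,w,h),5,f"pics/o5{n}.png")
E
```

```text
15.6917 [-0.1   0.11 -0.51] [-0.4  -0.08  1.87  0.    1.35 -1.86]
```

View pics/o5scene.png

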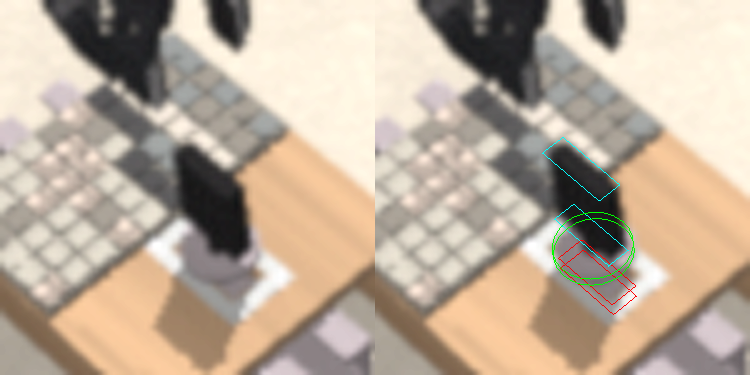

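View pics/o5top.png

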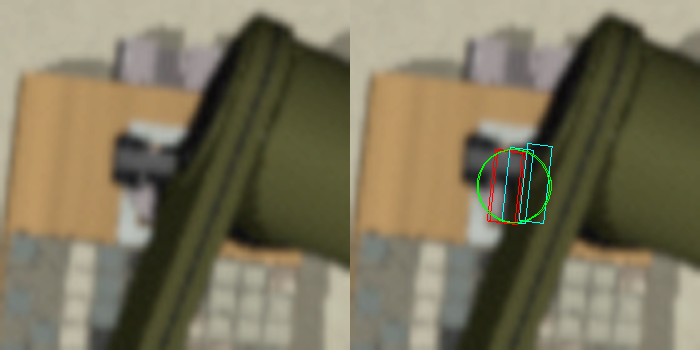

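The stud stands upright and released in the slot, with the collar outline matching the seated model to about a pixel. Next I regrasp from straight above, push and turn.

```bash
python3 - <<'E'
from h import *
np.set_printoptions(precision=2,suppress=True)
D=toolR(SYAW,0); o=rv(D)
def rep(t):
    s=sense(); print(t,round(s["time_s"],2),s["tcp_pos"]-SLOT,s["contact_force"],s["wrist_torque"],round(s["width"],1)); return s
move_linear(tcp_for_grasp(SLOT+[0,0,57],D),o,feed=90); rep("down")
gripper_to(10); dwell(.1); s=rep("grip")
for dz in (3,6,9):
    move_linear(tcp_for_grasp(SLOT+[0,0,57-dz],D),o,feed=20); s=rep(dz)
    if abs(s["contact_force"][2])>25: break
E
```

```text
down 17.38 [ 0.51 -0.21 52.82] [ 0.6  -0.1   0.03] [-0.07 -0.    0.04] 44.6
grip 17.86 [ 0.26 -0.02 52.47] [-0.57  0.25  1.92] [ 0.13  0.05 -0.  ] 13.6
3 18.16 [ 0.26 -0.04 49.33] [-0.43  1.74  4.56] [ 0.2   0.1  -0.02] 13.4
6 18.46 [ 0.32 -0.06 46.61] [-0.73  1.17  6.79] [ 0.31  0.28 -0.05] 13.3
9 18.76 [ 0.37 -0.05 43.97] [-1.91  1.69  7.78] [0.4  0.45 0.02] 13.4
```

```bash
python3 - <<'E'
from h import *
np.set_printoptions(precision=2,suppress=True)
D=toolR(SYAW,0); o=rv(D)
for dz in (10,11,12):
    move_linear(tcp_for_grasp(SLOT+[0,0,57-dz],D),o,feed=20); dwell(.1)
    f=[]
    for _ in range(6): dwell(.01); s=sense(); f.append(s["contact_force"])
    f=np.mean(f,0); print(dz,s["tcp_pos"]-SLOT,f,s["wrist_torque"],s["time_s"])
    if f[2]>9.3: break
E
```

```text
10 [ 0.4  -0.07 43.19] [-2.39  1.74  8.88] [0.38 0.52 0.  ] 19.1583
11 [ 0.4  -0.07 42.3 ] [-3.09  2.4   9.2 ] [0.39 0.52 0.06] 19.5583
12 [ 0.44 -0.1  41.57] [-2.81  1.99 10.99] [0.44 0.65 0.02] 19.9583
```

```bash
python3 - <<'E'
from h import *
np.set_printoptions(precision=2,suppress=True)
D=toolR(SYAW,0); o=rv(D)
move_linear(tcp_for_grasp(SLOT+[0,0,57-11],D),o,feed=20)
s=sense(); print(s["contact_force"],s["tcp_pos"]-SLOT)
for t in range(10,91,10):
    E=toolR(SYAW-np.deg2rad(t),0)
    q=solve_ik(tcp_for_grasp(SLOT+[0,0,57-11],E),rv(E)); set_joints(q); s=sense()
    print(t,q[5].round(2),s["joint_positions"][5].round(2),s["tcp_pos"]-SLOT,s["contact_force"],s["wrist_torque"],round(s["width"],1),round(s["time_s"],2))
    if abs(s["wrist_torque"][2])>1.5: break
E
```

```text
[-2.85  2.64  9.09] [ 0.39 -0.07 42.34]
10 -1.69 -1.69 [ 1.05 -0.51 42.7 ] [-1.11  1.22  8.78] [ 0.16  0.33 -0.07] 13.5 20.5
20 -1.51 -1.51 [ 1.36 -0.72 42.9 ] [ 0.01 -0.21  8.75] [ 0.11  0.18 -0.05] 13.3 20.79
30 -1.34 -1.34 [ 1.46 -0.86 42.97] [-0.91 -0.29  9.16] [ 0.04  0.17 -0.1 ] 13.3 21.08
40 -1.16 -1.16 [ 1.51 -0.91 43.  ] [-0.48 -0.13  8.55] [ 0.06  0.12 -0.04] 13.1 21.38
50 -0.99 -0.99 [ 1.53 -0.94 43.03] [-0.39 -0.09  9.6 ] [ 0.01  0.08 -0.09] 13.2 21.67
60 -0.82 -0.82 [ 1.49 -0.98 43.  ] [ 0.18 -0.69  8.8 ] [ 0.05  0.11 -0.11] 13.6 21.96
70 -0.64 -0.64 [ 1.52 -0.96 43.02] [-0.61  0.01  8.7 ] [ 0.04  0.11 -0.06] 13.4 22.25
80 -0.47 -0.47 [ 1.56 -0.96 43.05] [-0.88 -0.03  8.81] [-0.02  0.1  -0.04] 13.6 22.54
90 -0.29 -0.29 [ 1.58 -0.96 43.05] [-0.3   0.27  8.91] [-0.04  0.08 -0.1 ] 13.2 22.83
```

It turned freely through 90°. Ease up until the lips take the load.

```bash
python3 - <<'E'
from h import *
np.set_printoptions(precision=2,suppress=True)
E=toolR(SYAW-np.deg2rad(90),0); o=rv(E)
for dz in np.arange(10,3,-.75):
    move_linear(tcp_for_grasp(SLOT+[0,0,57-dz],E),o,feed=20); s=sense()
    print(dz,s["tcp_pos"]-SLOT,s["contact_force"],s["wrist_torque"])
    if s["contact_force"][2]<0: break
im=snapshot("scene")[:,:,::-1]; cv2.imwrite("pics/s6.png",cv2.resize(im[170:245,145:220],None,fx=7,fy=7,interpolation=cv2.INTER_CUBIC))
print(s["time_s"])
E
```

```text
10.0 [ 1.59 -0.97 43.99] [ 0.25 -0.7   7.73] [-0.16  0.03 -0.04]
9.25 [ 1.54 -0.96 44.61] [0.44 0.54 7.12] [-0.08  0.02 -0.07]
8.5 [ 1.52 -0.95 45.27] [ 1.38 -0.05  8.5 ] [-0.15 -0.03 -0.04]
7.75 [ 1.43 -0.91 45.49] [ 2.79 -1.52  5.39] [-0.28 -0.43 -0.12]
7.0 [ 1.31 -0.9  45.52] [ 4.3  -2.58  2.79] [-0.49 -0.88 -0.01]
6.25 [ 1.23 -0.87 45.54] [ 5.52 -4.09 -1.01] [-0.65 -1.25  0.01]
24.3333
```

View pics/s6.png

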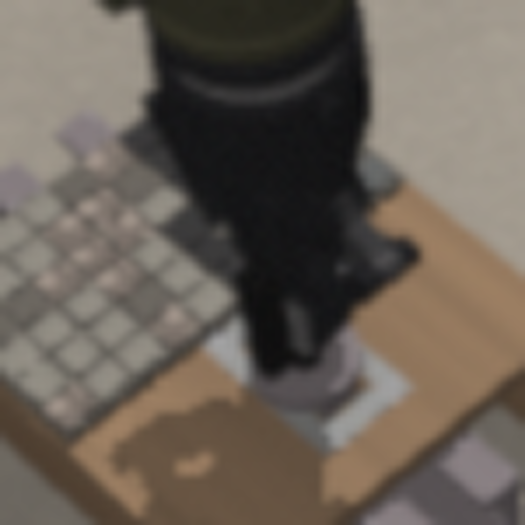

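The stud stops rising hard at about 45.5 mm and the force reverses, so the lips hold it. Release and back off.

```bash
python3 - <<'E'
from h import *
np.set_printoptions(precision=2,suppress=True)
E=toolR(SYAW-np.deg2rad(90),0); o=rv(E)
gripper_to(45)
move_linear(tcp_for_grasp(SLOT+[0,0,57+90],E),o,feed=120)
set_joints([.6,-.2,1.7,0,1.6,-.3])
dwell(.3); s=sense(); print(s["time_s"],s["contact_force"],s["width"])
H=SLOT+[0,0,50.]
for n,(x,y,w,h) in dict(top=(280,170,70,70),scene=(150,185,65,65)).items():
    im=snapshot(n)[:,:,::-1]; cv2.imwrite(f"pics/f_{n}.png",cv2.resize(im,None,fx=1.5,fy=1.5)); overlay(n,np.ascontiguousarray(im),H,SYAW+np.pi/2,(x,y,w,h),5.0 and 6 if n=="scene" else 5,f"pics/o7{n}.png")
E
```

```text
28.0833 [-0.16  0.02 -0.14] 44.922514347597215
```

View pics/o7scene.png

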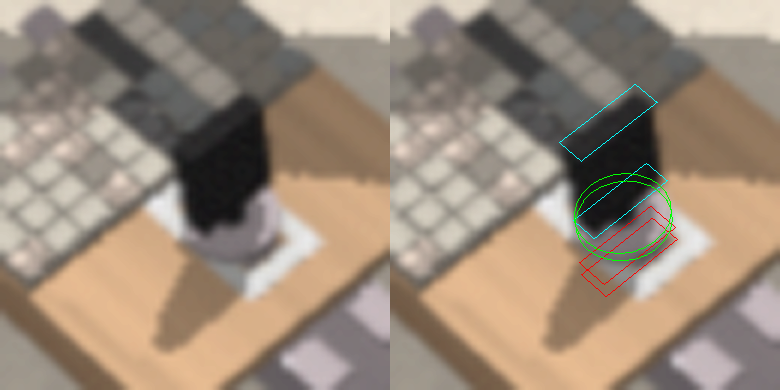

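View pics/o7top.png

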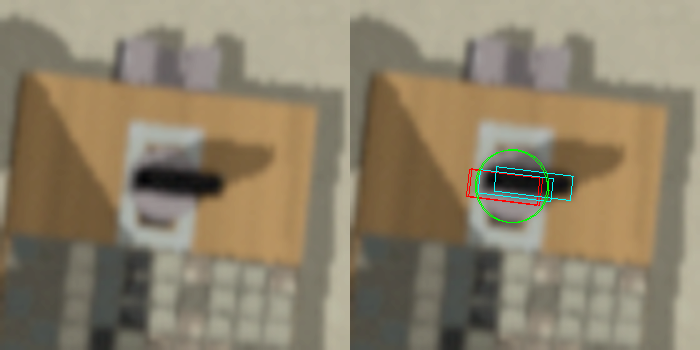

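View pics/f_scene.png

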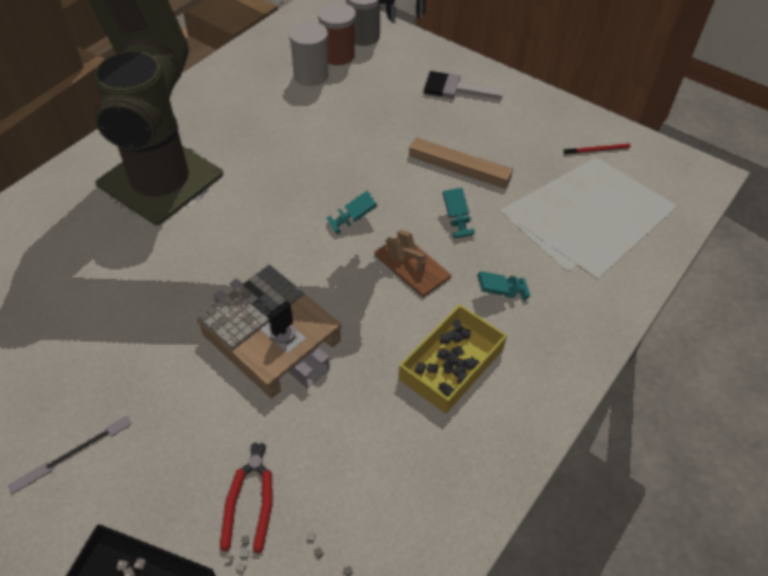

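The paddle now stands square across the slot and close to the locked-pose overlay. The collar is low over the board, and nothing else has moved.

```bash
python3 -c "
from cell import *
print(hand_in()); print(sense()['time_s'])"
```

```text
the job is handed in; nothing more can be done
None
the job is handed in; nothing more can be done
```

The stud is locked in the board and the job was handed in after about 28 s of the 64 s allowed. `hand_in()` gives no verdict.

**What I did:**
- I gripped the stud by its paddle on the rest and stood it in the slot. It met no resistance down to the spring foot, and I let go of it there.
- I took hold again from straight above and pushed it about 10 mm down. The wrist read about 9 N, net of the stud's weight.
- I turned it 90°, which it did freely, then eased up. The lips stopped it at about the expected locked height, and the force reversed. I then let go and backed away.

**Last checks:**
- The final pictures show the stud upright, with the paddle across the slot within a few degrees by eye. It sits close to where the locked-pose overlay puts it.
- The tub, nippers and batten look unmoved, and the arm is clear with zero contact force.

**Disagreements along the way:**
- The stud sat about 3 to 4 mm higher in the hand than my first estimate. I found this from the overlay and from where it touched the foot.
- At the same commanded depth, the spring force came out slightly lower than expected, so I pushed 2 mm further than planned before turning.
- The tool drifted about 1.5 mm sideways during the turn, well within the 8 mm limit.

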